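Line up the sample bolts by height on the sorting board

TASK

Line the four loose bolts from the left side of the table up by height on the blue sorting board: the shortest on the white disc next to the red end, then taller and taller, so that the tallest is on the disc farthest from the red end. Stand each bolt upright on its head, well centred on its own disc, and let go of them all.

Things in the scene. Friction and masses are not known exactly. Their poses are not given: they have to be found in the camera images.
- bolt_dark: dark grey, nearly black hex bolt, the shortest: 46 mm tall, head 18 mm across and 7 mm high, shank 10 mm thick. At the start it stands on the bare table left of the grey scrap tray (bolts elsewhere are fixed scenery), on its hexagonal head, threaded shank straight up; weight 25 to 135 g, stable. Origin: centre of the underside of the head; z points up the shank.
- bolt_bright: bright silver-white hex bolt, second shortest: 58 mm tall, head 22 mm across and 8 mm high, shank 12 mm thick. At the start it stands on the bare table left of the grey scrap tray (bolts elsewhere are fixed scenery), on its hexagonal head, threaded shank straight up; weight 25 to 135 g, stable. Origin: centre of the underside of the head; z points up the shank.
- bolt_brown: brown (bronzed) hex bolt, second tallest: 69 mm tall, head 26 mm across and 9 mm high, shank 14 mm thick. At the start it stands on the bare table left of the grey scrap tray (bolts elsewhere are fixed scenery), on its hexagonal head, threaded shank straight up; weight 25 to 135 g, stable. Origin: centre of the underside of the head; z points up the shank.
- bolt_brass: golden brass hex bolt, the tallest: 82 mm tall, head 33 mm across and 10 mm high, shank 16 mm thick. At the start it stands on the bare table left of the grey scrap tray (bolts elsewhere are fixed scenery), on its hexagonal head, threaded shank straight up; weight 25 to 135 g, stable. Origin: centre of the underside of the head; z points up the shank.
- mark_a: one of four alike white discs (54 mm across, 2 mm thick, fixed) in a straight row 65 mm apart on the blue board; the letters do not follow the row. Origin: centre of its underside, on the board's top; a bolt put on it stands with its foot 2 mm above this origin, 30 mm above the table.
- mark_b: one of four alike white discs (54 mm across, 2 mm thick, fixed) in a straight row 65 mm apart on the blue board; the letters do not follow the row. Origin: centre of its underside, on the board's top; a bolt put on it stands with its foot 2 mm above this origin, 30 mm above the table.
- mark_c: one of four alike white discs (54 mm across, 2 mm thick, fixed) in a straight row 65 mm apart on the blue board; the letters do not follow the row. Origin: centre of its underside, on the board's top; a bolt put on it stands with its foot 2 mm above this origin, 30 mm above the table.
- mark_d: one of four alike white discs (54 mm across, 2 mm thick, fixed) in a straight row 65 mm apart on the blue board; the letters do not follow the row. Origin: centre of its underside, on the board's top; a bolt put on it stands with its foot 2 mm above this origin, 30 mm above the table.
- red_end: red bar 60 x 20 x 8 mm fixed across one end of the board, in line with the row of discs (a grey bar of the same size is at the other end). Which end is red varies. The disc next to it lies 46 mm away (centre to centre), then 110, 176 and 240 mm. Origin: centre of its underside.
- board: blue bar 80 x 320 mm, 10 mm thick, fixed on two feet right of the grey scrap tray; its top is 28 mm above the table. Origin: on the table under its centre; its y axis runs along the row of discs, z up.
Mind the look-alikes: they are no part of the job. What is shaped like the bolt_brass but turquoise is not meant.

How it is judged:
At the end, for the whole second after the job is handed in: Counted from the red end, the dark, bright, brown and brass bolts stand on the first, second, third and fourth disc, each within 12 mm of its disc's centre, upright on its head within 0.15 rad, released and at rest (((horizontal distance between bolt_dark and mark_a below 0.012 m and horizontal distance between mark_a and red_end between 0.02 and 0.078 m) or (horizontal distance between bolt_dark and mark_b below 0.012 m and horizontal distance between mark_b and red_end between 0.02 and 0.078 m) or (horizontal distance between bolt_dark and mark_c below 0.012 m and horizontal distance between mark_c and red_end between 0.02 and 0.078 m) or (horizontal distance between bolt_dark and mark_d below 0.012 m and horizontal distance between mark_d and red_end between 0.02 and 0.078 m)) and angle between each of bolt_dark, bolt_bright, bolt_brown, bolt_brass's own z axis and vertical below 0.15 rad and z of each of bolt_dark, bolt_bright, bolt_brown, bolt_brass in the frame of board below 0.038 m and linear speed of each of bolt_dark, bolt_bright, bolt_brown, bolt_brass below 0.02 m/s and contact force between each of bolt_dark, bolt_bright, bolt_brown, bolt_brass and the fingers below 0.05 N and ((horizontal distance between bolt_bright and mark_a below 0.012 m and horizontal distance between mark_a and red_end between 0.078 and 0.143 m) or (horizontal distance between bolt_bright and mark_b below 0.012 m and horizontal distance between mark_b and red_end between 0.078 and 0.143 m) or (horizontal distance between bolt_bright and mark_c below 0.012 m and horizontal distance between mark_c and red_end between 0.078 and 0.143 m) or (horizontal distance between bolt_bright and mark_d below 0.012 m and horizontal distance between mark_d and red_end between 0.078 and 0.143 m)) and ((horizontal distance between bolt_brown and mark_a below 0.012 m and horizontal distance between mark_a and red_end between 0.143 and 0.208 m) or (horizontal distance between bolt_brown and mark_b below 0.012 m and horizontal distance between mark_b and red_end between 0.143 and 0.208 m) or (horizontal distance between bolt_brown and mark_c below 0.012 m and horizontal distance between mark_c and red_end between 0.143 and 0.208 m) or (horizontal distance between bolt_brown and mark_d below 0.012 m and horizontal distance between mark_d and red_end between 0.143 and 0.208 m)) and ((horizontal distance between bolt_brass and mark_a below 0.012 m and horizontal distance between mark_a and red_end between 0.208 and 0.28 m) or (horizontal distance between bolt_brass and mark_b below 0.012 m and horizontal distance between mark_b and red_end between 0.208 and 0.28 m) or (horizontal distance between bolt_brass and mark_c below 0.012 m and horizontal distance between mark_c and red_end between 0.208 and 0.28 m) or (horizontal distance between bolt_brass and mark_d below 0.012 m and horizontal distance between mark_d and red_end between 0.208 and 0.28 m))); the robot touches nothing.
It also fails if it takes over 136 s, if anything falls off the work surface, if the arm or the gripper's body presses on something with over 40 N, if the wrist force passes 120 N, or if a joint passes its speed limit or range.

ROBOT

A 7-joint arm with a two-finger parallel gripper is mounted at the origin on a cart in front of the work surface, level with it; the furniture and walls round the work are solid. World frame = base frame: x ahead of the robot, y to its left, z up, the work surface at z = 0. Lengths are in m, angles in rad, forces in N, time in s.
With the tool pointing down it reaches from about 0.4 to 0.875 m from the base axis. Payload 19.3 kg.
Tool frame: the origin (TCP) lies at the very end of the fingers, on their centre line; the grasp point (between the pads) lies 19 mm behind it; z points along the fingers, y is the line along which they close (so a half turn about z gives the same grasp; the last joint's range is limited). The gripper opens to 85 mm and grips with 20 to 120 N. Pads are 22 mm wide; open, the fingers measure 114 mm over their backs; the gripper's body (76 mm by 85 mm) begins 54 mm behind the grasp point. The pads swing forward as they close: fully open they stand 13 mm farther back than shut.
Start: joints at [1.087, 0.521, -0.036, 1.599, 0.021, 1.021, -0.113], TCP at [0.251, -0.572, 0.192] pointing down, gripper open.
Joint ranges: [-2.91, 2.91], [-0.3, 2.13], [-1.5, 1.42], [0.17, 2.43], [-1.26, 4.41], [0.16, 1.93], [-2.52, 2.52]. Speed limits (rad/s): [1.89, 1.89, 2.39, 2.39, 3.01, 3.01, 3.01].

INTERFACE

Orientations are given as [roll, pitch, yaw] about the fixed x, y, z axes, in that order (R = Rz(yaw) Ry(pitch) Rx(roll)).
In Python, from workcell import bot gives the robot as it stands.
- The arm moves only by the tool servo_tool, never from a script. Its argument "plan" is a list of rows, each a list of 7 numbers: the finger opening in cm, from 0 to 8.54, then the shift along the tool's x, y, z in cm, then the turn, a rotation vector about the tool's x, y, z in degrees. In form: [[fingers, x, y, z, wx, wy, wz], ...]. A call has 1 to 10 rows; each row is the pose to reach, as a shift and turn from the pose commanded when the call began, along the tool's axes at that moment; what a row does not reach only later rows make up. A row lasts 1/10 s, in which the tool goes at most 50 mm and 8.59 degrees, less where a joint would pass 70% of its speed; a pose out of reach is approached as far as the arm can. A call with a gripper value outside its range is refused whole. The fingers move at their own pace and stop on an object; "force" is the grip in N (left out, the last holds). Time passes only in rows, so rows that repeat a pose let the fingers close. It gives the time, the measured TCP pose, the force, the opening and the grip force at its end, in the units of the state.
- bot.observe(): the state, without advancing time (a new reading comes with each control period).
- bot.grab_frame(name): name is "scene" or "side" or "wrist"; returns a dict with "frame" (420x560x3 uint8, blue, green, red), "mtx" (3x3 intrinsics, pixels), "R" (3x3) and "t" (3): a world point X has camera coordinates R X + t; the wrist camera has in their place "T_tool_cam" (4x4, takes a point from camera to tool coordinates, whose origin is the TCP and whose axes are the flange's). Camera axes: x right, y down, z forward; pixel columns grow to the right and rows downward; lengths in m; the calibration is good to about 2 mm. The wrist camera is an equidistant fisheye: a pixel r from the principal point sees the ray r / f radians off the axis. A picture is of the moment at which its call begins: read the wrist's pose just before it. There is no depth.
- bot.job_done(): hands the job in; it is judged then, once.
The state is a dict: "clock": time; "qpos": joint angles; "qd": joint speeds; "joint_efforts": joint torques, N m; "position": TCP position; "tool_rot": TCP orientation; "force": force on the tool from outside, world axes, zero at the start; "moment": the same for the moment, N m; "grip_width": finger opening in m; "finger_force": force on a finger pad.
Only numpy, scipy, OpenCV 4.12 (cv2) and the standard library are available. Lean on these libraries where they do the work, as an engineer would, in place of code of your own. Each camera call takes 0.05 s, during which the arm holds its last target. There are 200 camera calls.

## Working session

There is one attempt and no reset: what is moved stays moved. The work goes in short steps, Python scripts to look and compute and a tool call to move; the robot and the scene stay as the last step left them, time stands still between calls to the robot, and variables do not carry over. Pictures are saved under pics/ and viewed, at most 14 in all, crops included, and the job is handed in when it is done.

Besides the shell and the picture viewer there is one more tool, called as name([rows], argument=value, ...), one row to a line, values as JSON. servo_tool: Moves the arm, as the interface text tells. Its arguments: {"type":"object","properties":{"plan":{"type":"array","items":{"type":"array","items":{"type":"number"}}},"force":{"type":"number"}},"required":["plan"]}

```bash
mkdir -p pics; ls
python3 - <<'E'
from workcell import bot
import cv2
s=bot.observe()
print({k:s[k] for k in('clock','position','tool_rot','grip_width','force')})
for n in('scene','side'):
    f=bot.grab_frame(n); cv2.imwrite(f'pics/{n}0.png',f['frame']); print(n,f['mtx'],f['R'],f['t'])
E
```

```text
pics
{'clock': 0.0, 'position': array([ 0.25109338, -0.57192148,  0.19171971]), 'tool_rot': array([-3.14043947e+00,  9.41273395e-05,  4.13738427e-01]), 'grip_width': 0.0853128822366095, 'force': array([-0.61147661,  0.49602322, -0.05796945])}
scene [[506.17697235   0.         268.18411474]
 [  0.         506.17697235 205.0985464 ]
 [  0.           0.           1.        ]] [[-0.84376327 -0.5366251   0.00985075]
 [-0.40528334  0.62500066 -0.66717283]
 [ 0.35186496 -0.56692828 -0.74483782]] [0.36869258 0.24181054 1.08674889]
side [[443.46069767   0.         277.83636381]
 [  0.         443.46069767 201.81907683]
 [  0.           0.           1.        ]] [[ 0.97073894 -0.24011213  0.00347481]
 [-0.13373245 -0.5525665  -0.82266998]
 [ 0.19945311  0.79813309 -0.5685086 ]] [-0.46072527  0.06379148  1.21394636]
```

View pics/scene0.png

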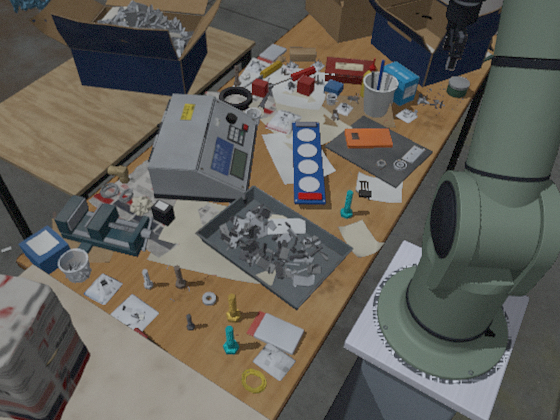

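View pics/side0.png

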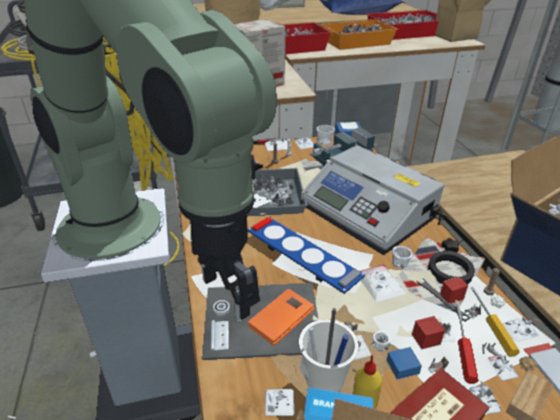

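The scene view shows bright at (148,279), brown at (180,277), dark at (190,322) and brass at (233,307). Turquoise decoys are at (231,340) and (347,204). The board's red bar is at (310,197) and its discs run up from (309,184) to (308,132).

```bash
cat > h.py <<'E'
import numpy as np, cv2
def ray(f,u,v,z):
    """pixel -> world point on plane z (pinhole cameras)"""
    d=f['R'].T@np.linalg.solve(f['mtx'],[u,v,1.]); c=-f['R'].T@f['t']
    return c+d*(z-c[2])/d[2]
def proj(f,X):
    p=f['mtx']@(f['R']@np.array(X)+f['t']); return p[:2]/p[2]
E
python3 - <<'E'
from workcell import bot
from h import *
f=bot.grab_frame('scene'); im=f['frame']
c=im[255:365,130:270]; cv2.imwrite('pics/crop1.png',cv2.resize(c,None,fx=5.5,fy=5.4,interpolation=cv2.INTER_CUBIC))
b=im[115:210,285:335]; hsv=cv2.cvtColor(b,cv2.COLOR_BGR2HSV)
m=cv2.inRange(hsv,(0,0,150),(179,60,255))
P=[]
for k in cv2.findContours(m,cv2.RETR_EXTERNAL,cv2.CHAIN_APPROX_NONE)[0]:
    if 150<cv2.contourArea(k)<600:
        M=cv2.moments(k);u,v=M['m10']/M['m00']+285,M['m01']/M['m00']+115
        print(cv2.contourArea(k),u,v,ray(f,u,v,.03))
r=cv2.inRange(hsv,(0,150,80),(8,255,255))|cv2.inRange(hsv,(172,150,80),(179,255,255))
M=cv2.moments(r,True);print('red',M['m00'],ray(f,M['m10']/M['m00']+285,M['m01']/M['m00']+115,.034))
E
```

```text
219.5 308.7000759301443 183.8048595292331 [ 0.42117403 -0.16986041  0.03      ]
196.5 307.7396098388465 166.30873621713317 [ 0.45540235 -0.22538938  0.03      ]
176.5 306.85363550519355 149.876298394712 [ 0.48965232 -0.28103817  0.03      ]
161.0 306.05900621118013 134.5527950310559 [ 0.52356722 -0.33631388  0.03      ]
red 147.0 [ 0.39680806 -0.1310393   0.034     ]
```

View pics/crop1.png

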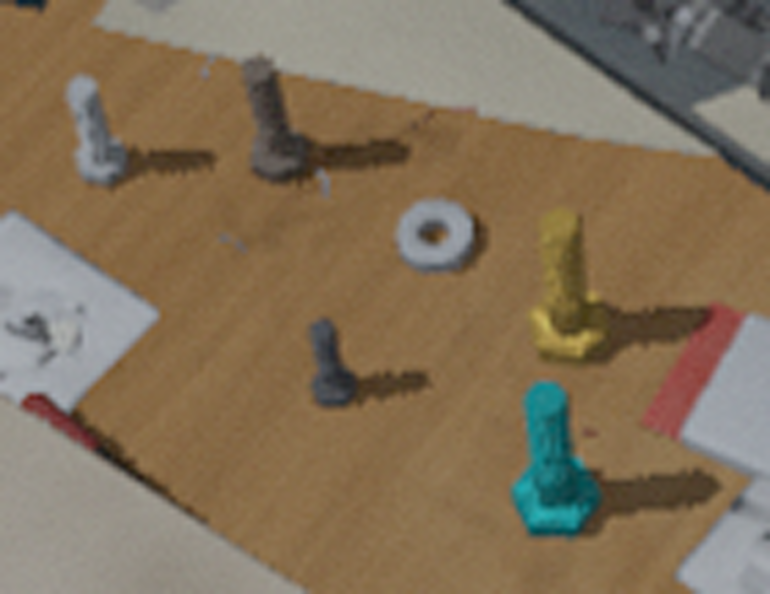

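Run:
```python
from workcell import bot
from h import *
f=bot.grab_frame('scene')
for n,t,b,h,hh in [('bright',(82,86),(101,163),.058,.008),('brown',(259,68),(279,155),.069,.009),('dark',(322,327),(334,385),.046,.007),('brass',(562,220),(569,328),.082,.01),('turq',(547,392),(556,500),.082,.01)]:
    q=lambda p,z: ray(f,130+(p[0]+.5)/5.5-.5,255+(p[1]+.5)/5.4-.5,z).round(4)
    a=q(t,h);c=q(b,hh/2);print(n,a,c,np.hypot(*a[:2]))
```

```text
bright [0.5783 0.2756 0.058 ] [0.5788 0.2773 0.004 ] 0.6406139633195643
brown [0.5196 0.2365 0.069 ] [0.5204 0.2354 0.0045] 0.5708908915020452
dark [0.4371 0.3051 0.046 ] [0.4363 0.3061 0.0035] 0.5330501102147902
brass [0.3751 0.2359 0.082 ] [0.3747 0.2377 0.005 ] 0.44311264933422967
turq [0.3385 0.297  0.082 ] [0.3368 0.3    0.005 ] 0.4503234948345467
```

```bash
cat > go.py <<'E'
import sys, numpy as np
from workcell import bot
from scipy.spatial.transform import Rotation as R
# usage: go.py x y z [x y z ...] : shift (cm) and turn (deg) in present tool axes to TCP targets, tool down, yaw 121.5
s=bot.observe(); A=R.from_euler('xyz',s['tool_rot']); G=R.from_euler('xyz',[180,0,121.5],degrees=True)
print('t',round(s['clock'],2),'pos',s['position'].round(4),'width',round(s['grip_width'],4),'turn',(A.inv()*G).as_rotvec(degrees=True).round(1))
for T in np.array(sys.argv[1:],float).reshape(-1,3): print(T,(A.inv().apply(T-s['position'])*100).round(1))
E
python3 go.py .45 -.2 .28  .4 .15 .2
python3 - <<'E'
from workcell import bot
from h import *
f=bot.grab_frame('scene')
for p in [(153,195),(250,195),(256,130),(175,95),(240,190)]: print(p,ray(f,*p,0).round(3),ray(f,*p,.1).round(3))
E
```

```text
t 0.2 pos [ 0.2512 -0.572   0.1919] width 0.0855 turn [ -0.   -0.  -97.8]
[ 0.45 -0.2   0.28] [ 33.2 -26.1  -8.8]
[0.4  0.15 0.2 ] [ 42.7 -60.1  -0.8]
(153, 195) [0.754 0.06  0.   ] [0.679 0.122 0.1  ]
(250, 195) [ 0.542 -0.077 -0.   ] [ 0.489 -0.001  0.1  ]
(256, 130) [ 0.674 -0.305  0.   ] [ 0.607 -0.205  0.1  ]
(175, 95) [ 0.984 -0.308  0.   ] [ 0.885 -0.208  0.1  ]
(240, 190) [ 0.575 -0.078  0.   ] [ 0.518 -0.001  0.1  ]
```

servo_tool([
  [5,3,-2,-5,0,0,-8],
  [5,7,-5,-9,0,0,-16],
  [5,11,-8,-9,0,0,-24],
  [5,15,-11,-9,0,0,-32],
  [5,19,-14,-9,0,0,-40],
  [5,23,-17,-9,0,0,-48],
  [5,27,-20,-9,0,0,-56],
  [5,30,-23,-9,0,0,-64],
  [5,33,-26,-9,0,0,-72],
  [5,33,-29,-9,0,0,-80],
], force=60)

```text
clock: 1.25
position: [0.4389, -0.1703, 0.2822]
tool_rot: [3.14, -0.001, 1.82]
force: [-0.4, 0.1, -0.0]
grip_width: 0.05
finger_force: 0.0
```

```bash
python3 go.py .4 .1 .25 .375 .237 .14
```

```text
t 1.25 pos [ 0.4389 -0.1703  0.2822] width 0.05 turn [  0.1  -0.  -17.2]
[0.4  0.1  0.25] [27.2  2.9  3.3]
[0.375 0.237 0.14 ] [41.   3.8 14.3]
```

servo_tool([
  [5,4,0.4,0,0,0,-4],
  [5,8,0.8,0,0,0,-8],
  [5,12,1.2,1,0,0,-12],
  [5,17,1.7,2,0,0,-15],
  [5,22,2.2,4,0,0,-17.2],
  [5,27,2.6,6,0,0,-17.2],
  [5,32,3,9,0,0,-17.2],
  [5,36,3.4,12,0,0,-17.2],
  [5,39.5,3.7,14.3,0,0,-17.2],
  [5,41,3.8,14.3,0,0,-17.2],
])

```text
clock: 2.25
position: [0.3746, 0.2357, 0.137]
tool_rot: [-3.139, -0.001, 2.113]
force: [0.5, 0.1, 1.1]
grip_width: 0.0501
finger_force: 0.0
```

```bash
python3 go.py .375 .237 .031
python3 - <<'E'
from workcell import bot
import cv2
f=bot.grab_frame('wrist'); cv2.imwrite('pics/w1.png',f['frame']); print(f['mtx'],f['T_tool_cam'].round(3))
E
```

```text
t 2.25 pos [0.3746 0.2357 0.137 ] width 0.0501 turn [-0.2 -0.1 -0.4]
[0.375 0.237 0.031] [ 0.1  0.1 10.6]
[[325.1922621    0.         286.39595056]
 [  0.         325.1922621  209.7755359 ]
 [  0.           0.           1.        ]] [[ 0.    -0.962 -0.272  0.068]
 [ 1.     0.     0.    -0.   ]
 [-0.    -0.272  0.962 -0.182]
 [ 0.     0.     0.     1.   ]]
```

View pics/w1.png

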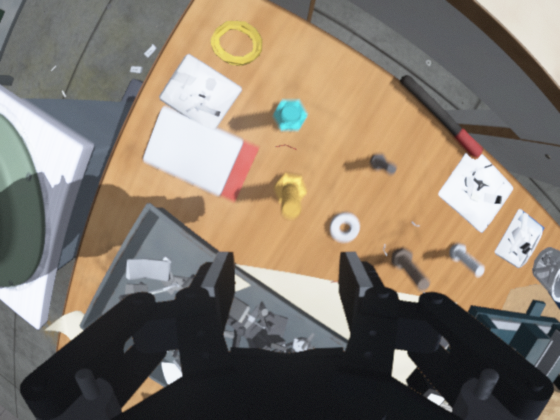

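The wrist view shows the brass tip at (290,210), on the finger midline, and the computed tool x offset is about 1 mm. So I descend and grip.

servo_tool([
  [5,0.1,0.1,3,0,0,0],
  [5,0.1,0.1,6,0,0,0],
  [5,0.1,0.1,8.5,0,0,0],
  [5,0.1,0.1,10.2,0,0,0],
  [5,0.1,0.1,10.2,0,0,0],
  [0.5,0.1,0.1,10.2,0,0,0],
  [0.5,0.1,0.1,10.2,0,0,0],
  [0.5,0.1,0.1,10.2,0,0,0],
  [0.5,0.1,0.1,10.2,0,0,0],
  [0.5,0.1,0.1,10.2,0,0,0],
], force=60)

```text
clock: 3.3
position: [0.3778, 0.235, 0.0384]
tool_rot: [3.139, 0.0, 2.11]
force: [-0.3, -0.2, 8.8]
grip_width: 0.0115
finger_force: 58.6
```

```bash
python3 go.py .5236 -.3363 .2
```

```text
t 3.3 pos [0.3778 0.235  0.0384] width 0.0115 turn [ 0.1  0.  -0.6]
[ 0.5236 -0.3363  0.2   ] [-56.5 -16.8 -16.2]
```

Run:
```python
from workcell import bot
import cv2
a=bot.grab_frame('wrist')['frame'][150:370,180:400]; b=bot.grab_frame('scene')['frame'][240:370,180:310]
cv2.imwrite('pics/g1.png',cv2.hconcat([cv2.resize(a,(400,400)),cv2.resize(b,(400,400),interpolation=cv2.INTER_CUBIC)]))
```

```text
(no output)
```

View pics/g1.png

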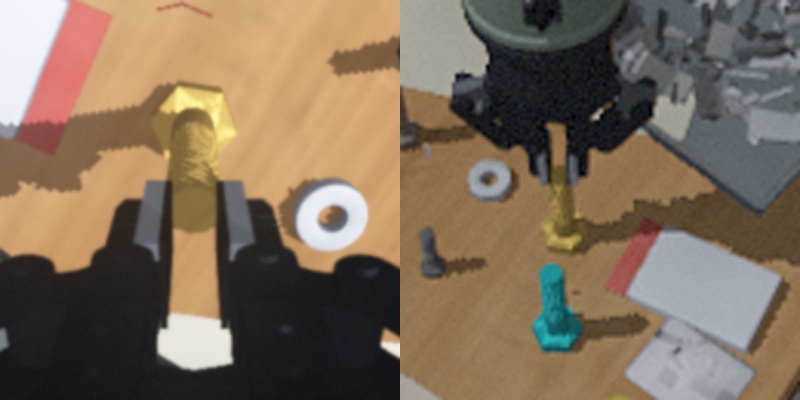

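Both views show the brass shank between the pads in the upper half. I lift and check.

servo_tool([
  [0.5,0,0,-1,0,0,0],
  [0.5,0,0,-3,0,0,0],
  [0.5,0,0,-6,0,0,0],
  [0.5,0,0,-9,0,0,0],
  [0.5,0,0,-12,0,0,0],
  [0.5,0,0,-14,0,0,0],
  [0.5,0,0,-14,0,0,0],
])

```text
clock: 4.1
position: [0.3779, 0.2352, 0.1804]
tool_rot: [3.137, 0.001, 2.11]
force: [-0.0, -0.2, -1.1]
grip_width: 0.0116
finger_force: 58.7
```

```bash
python3 go.py .5236 -.3363 .18
python3 - <<'E'
from workcell import bot
import cv2
a=bot.grab_frame('wrist')['frame'][150:370,180:400]; b=bot.grab_frame('scene')['frame'][170:340,170:340]
cv2.imwrite('pics/g2.png',cv2.hconcat([cv2.resize(a,(400,400)),cv2.resize(b,(400,400),interpolation=cv2.INTER_CUBIC)]))
E
```

```text
t 4.1 pos [0.3779 0.2352 0.1804] width 0.0116 turn [ 0.2  0.  -0.6]
[ 0.5236 -0.3363  0.18  ] [-56.5 -16.8  -0. ]
```

View pics/g2.png

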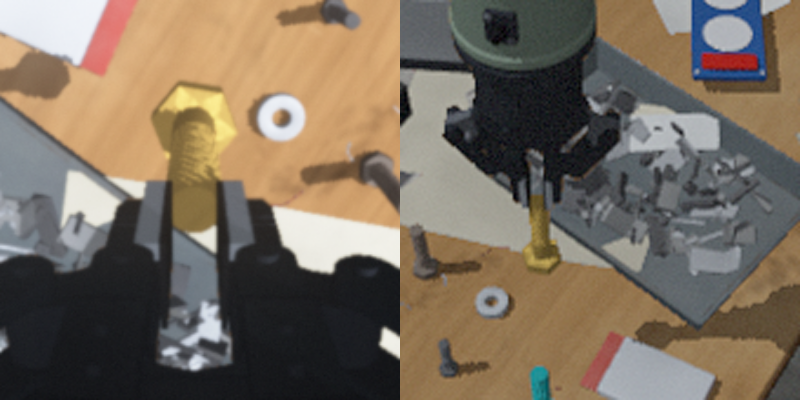

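Brass is held straight and its tip is centred between the pads. I carry it to disc 4.

servo_tool([
  [0.5,-1,-0.3,0,0,0,0],
  [0.5,-3,-0.9,0,0,0,0],
  [0.5,-6,-1.8,0,0,0,0],
  [0.5,-10,-3,0,0,0,0],
  [0.5,-14,-4.2,0,0,0,0],
  [0.5,-18,-5.3,0,0,0,0],
  [0.5,-22,-6.5,0,0,0,0],
  [0.5,-26,-7.7,0,0,0,0],
  [0.5,-29,-8.6,0,0,0,0],
  [0.5,-31,-9.2,0,0,0,0],
])

```text
clock: 5.2
position: [0.4565, -0.0816, 0.1764]
tool_rot: [-3.14, -0.001, 2.108]
force: [0.5, 0.6, 0.2]
grip_width: 0.0116
finger_force: 58.7
```

```bash
python3 go.py .5236 -.3363 .12
```

```text
t 5.2 pos [ 0.4565 -0.0816  0.1764] width 0.0116 turn [-0.1 -0.1 -0.7]
[ 0.5236 -0.3363  0.12  ] [-25.3  -7.3   5.6]
```

servo_tool([
  [0.5,-2,-0.6,0,0,0,0],
  [0.5,-5,-1.5,0,0,0,0],
  [0.5,-9,-2.6,0,0,0,0],
  [0.5,-13,-3.8,1,0,0,0],
  [0.5,-17,-5,2,0,0,0],
  [0.5,-21,-6.1,3,0,0,0],
  [0.5,-24,-7,4.5,0,0,0],
  [0.5,-25.3,-7.3,5.6,0,0,0],
  [0.5,-25.3,-7.3,5.6,0,0,-0.7],
  [0.5,-25.3,-7.3,5.6,0,0,-0.7],
])

```text
clock: 6.2
position: [0.5241, -0.332, 0.1208]
tool_rot: [-3.141, -0.002, 2.124]
force: [0.4, 1.6, -1.3]
grip_width: 0.0112
finger_force: 58.7
```

```bash
python3 go.py .5236 -.3363 .0684
```

```text
t 6.2 pos [ 0.5241 -0.332   0.1208] width 0.0112 turn [-0.  -0.1  0.2]
[ 0.5236 -0.3363  0.0684] [-0.3 -0.3  5.2]
```

servo_tool([
  [0.5,0,0,1,0,0,0],
  [0.5,0,0,2,0,0,0],
  [0.5,0,0,3,0,0,0],
  [0.5,0,0,4,0,0,0],
  [0.5,0,0,4.7,0,0,0],
  [0.5,0,0,5,0,0,0],
  [0.5,0,0,5.2,0,0,0],
  [0.5,0,0,5.2,0,0,0],
])

```text
clock: 7.0
position: [0.5246, -0.3331, 0.0693]
tool_rot: [3.142, -0.0, 2.122]
force: [0.1, -0.9, -1.7]
grip_width: 0.0115
finger_force: 58.7
```

```bash
python3 go.py .5236 -.3363 .0684
```

```text
t 7.0 pos [ 0.5246 -0.3331  0.0693] width 0.0115 turn [ 0.  -0.   0.1]
[ 0.5236 -0.3363  0.0684] [-0.2 -0.3  0.1]
```

servo_tool([
  [0.5,-0.2,-0.3,0,0,0,0],
  [0.5,-0.2,-0.3,0.1,0,0,0],
  [0.5,-0.2,-0.3,0.2,0,0,0],
  [0.5,-0.2,-0.3,0.2,0,0,0],
])

```text
clock: 7.4
position: [0.5236, -0.3372, 0.0685]
tool_rot: [3.141, 0.002, 2.122]
force: [-3.1, -1.7, 13.9]
grip_width: 0.0115
finger_force: 60.5
```

```bash
python3 go.py .5236 -.3363 .0684
```

```text
t 7.4 pos [ 0.5236 -0.3372  0.0685] width 0.0115 turn [0.  0.1 0.1]
[ 0.5236 -0.3363  0.0684] [0.1 0.  0. ]
```

Contact reads 14 N at the expected height. I release and rise.

servo_tool([
  [2,0,0,0,0,0,0],
  [4,0,0,0,0,0,0],
  [5,0,0,0,0,0,0],
  [5,0,0,0,0,0,0],
  [5,0,0,-2,0,0,0],
  [5,0,0,-4,0,0,0],
  [5,0,0,-7,0,0,0],
  [5,0,0,-10,0,0,0],
  [5,2,0,-12,0,0,0],
  [5,6,0,-12,0,0,0],
])

```text
clock: 8.4
position: [0.4929, -0.2865, 0.1894]
tool_rot: [3.139, 0.003, 2.12]
force: [1.0, 1.8, -0.4]
grip_width: 0.0501
finger_force: 0.0
```

```bash
python3 go.py .52 .236 .14
python3 - <<'E'
from workcell import bot
import cv2
a=bot.grab_frame('scene')['frame'][100:220,250:390]
cv2.imwrite('pics/g3.png',cv2.resize(a,(700,600),interpolation=cv2.INTER_CUBIC))
E
```

```text
t 8.4 pos [ 0.4929 -0.2865  0.1894] width 0.0501 turn [ 0.1  0.2 -0. ]
[0.52  0.236 0.14 ] [43.2 29.6  4.9]
```

View pics/g3.png

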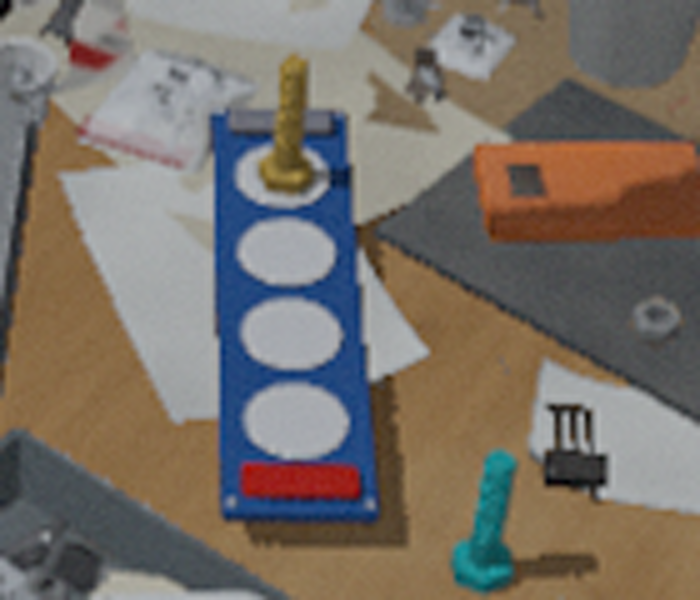

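The picture shows brass standing upright at (287,176), centred on disc 4 next to the grey end. Brown is next.

servo_tool([
  [5,2.5,1.7,0,0,0,0],
  [5,6,4.1,0,0,0,0],
  [5,9.8,6.7,0,0,0,0],
  [5,13.6,9.3,0,0,0,0],
  [5,17.4,11.9,0,0,0,0],
  [5,21.2,14.5,0,0,0,0],
  [5,25,17.1,0,0,0,0],
  [5,28.8,19.7,0,0,0,0],
  [5,32.6,22.3,0,0,0,0],
  [5,36.4,24.9,0,0,0,0],
])

```text
clock: 9.45
position: [0.5127, 0.157, 0.1873]
tool_rot: [3.142, 0.0, 2.122]
force: [0.7, -1.4, 0.7]
grip_width: 0.0504
finger_force: 0.0
```

```bash
python3 go.py .52 .236 .12
```

```text
t 9.45 pos [0.5127 0.157  0.1873] width 0.0504 turn [0.  0.  0.1]
[0.52  0.236 0.12 ] [6.3 4.8 6.7]
```

servo_tool([
  [5,3,2.3,0,0,0,0],
  [5,5,3.8,0,0,0,0],
  [5,6.2,4.7,2,0,0,0],
  [5,6.2,4.7,5,0,0,0],
  [5,6.2,4.7,6.7,0,0,0],
  [5,6.2,4.7,6.7,0,0,0],
  [5,6.2,4.7,6.7,0,0,0],
])

```text
clock: 10.15
position: [0.5205, 0.2328, 0.1208]
tool_rot: [-3.142, -0.0, 2.123]
force: [0.3, -0.7, 1.0]
grip_width: 0.05
finger_force: 0.0
```

```bash
python3 go.py .52 .236 .024
python3 - <<'E'
from workcell import bot
import cv2
a=bot.grab_frame('wrist')['frame'];cv2.imwrite('pics/w2.png',a)
E
```

```text
t 10.15 pos [0.5205 0.2328 0.1208] width 0.05 turn [-0.  -0.   0.1]
[0.52  0.236 0.024] [0.3 0.1 9.7]
```

View pics/w2.png

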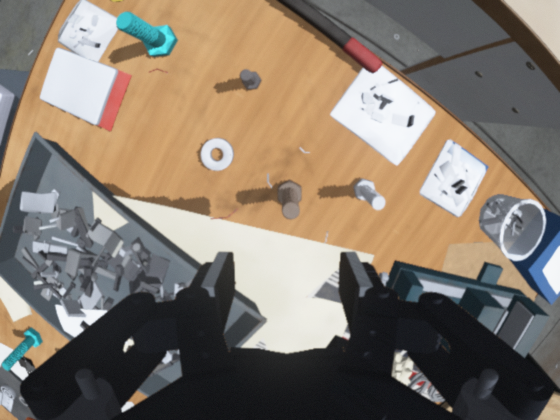

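Brown's tip is at (290,210), on the midline, and the right finger clears the bright bolt. I descend and grip.

servo_tool([
  [5,0.2,0.1,3,0,0,0],
  [5,0.2,0.1,6,0,0,0],
  [5,0.2,0.1,8.5,0,0,0],
  [5,0.2,0.1,9.4,0,0,0],
  [5,0.2,0.1,9.4,0,0,0],
  [0.5,0.2,0.1,9.4,0,0,0],
  [0.5,0.2,0.1,9.4,0,0,0],
  [0.5,0.2,0.1,9.4,0,0,0],
  [0.5,0.2,0.1,9.4,0,0,0],
  [0.5,0.2,0.1,9.4,0,0,0],
])

```text
clock: 11.2
position: [0.5212, 0.2354, 0.0276]
tool_rot: [3.139, 0.0, 2.122]
force: [-0.1, 0.3, 8.7]
grip_width: 0.0079
finger_force: 58.8
```

servo_tool([
  [0.5,0,0,-1,0,0,0],
  [0.5,0,0,-3,0,0,0],
  [0.5,0,0,-6,0,0,0],
  [0.5,0,0,-9,0,0,0],
  [0.5,0,0,-12,0,0,0],
  [0.5,0,0,-14,0,0,0],
  [0.5,0,0,-15,0,0,0],
  [0.5,0,0,-15,0,0,0],
])

```text
clock: 12.0
position: [0.5207, 0.235, 0.1776]
tool_rot: [3.14, 0.0, 2.122]
force: [-0.4, 0.2, -0.7]
grip_width: 0.008
finger_force: 58.7
```

```bash
python3 go.py .4897 -.281 .18
```

```text
t 12.0 pos [0.5207 0.235  0.1776] width 0.008 turn [0.1 0.  0.1]
[ 0.4897 -0.281   0.18  ] [-42.3 -29.7  -0.3]
```

servo_tool([
  [0.5,-1,-0.7,0,0,0,0],
  [0.5,-3,-2.1,0,0,0,0],
  [0.5,-6,-4.2,0,0,0,0],
  [0.5,-9.5,-6.7,0,0,0,0],
  [0.5,-13,-9.1,0,0,0,0],
  [0.5,-16.5,-11.6,0,0,0,0],
  [0.5,-20,-14,0,0,0,0],
  [0.5,-23.5,-16.5,0,0,0,0],
  [0.5,-27,-19,0,0,0,0],
  [0.5,-30.5,-21.4,0,0,0,0],
])

```text
clock: 13.0
position: [0.4961, -0.1396, 0.1752]
tool_rot: [-3.14, -0.001, 2.122]
force: [0.8, 0.4, -0.6]
grip_width: 0.0083
finger_force: 58.7
```

servo_tool([
  [0.5,-3.5,-2.5,0,0,0,0],
  [0.5,-7,-5,0,0,0,0],
  [0.5,-9.5,-6.7,0,0,0,0],
  [0.5,-11,-7.7,1,0,0,0],
  [0.5,-11.8,-8.3,3,0,0,0],
  [0.5,-11.8,-8.3,5,0,0,0],
  [0.5,-11.8,-8.3,7,0,0,0],
  [0.5,-11.8,-8.3,8,0,0,0],
  [0.5,-11.8,-8.3,8,0,0,0],
  [0.5,-11.8,-8.3,8,0,0,0],
])

```text
clock: 14.0
position: [0.4891, -0.2807, 0.0964]
tool_rot: [3.141, -0.0, 2.123]
force: [-0.3, -0.2, -0.1]
grip_width: 0.0079
finger_force: 58.7
```

```bash
python3 go.py .4897 -.281 .0576
```

```text
t 14.0 pos [ 0.4891 -0.2807  0.0964] width 0.0079 turn [ 0.  -0.   0.1]
[ 0.4897 -0.281   0.0576] [-0.1  0.   3.9]
```

servo_tool([
  [0.5,0,0,1,0,0,0],
  [0.5,0,0,2,0,0,0],
  [0.5,0,0,3,0,0,0],
  [0.5,0,0,3.5,0,0,0],
  [0.5,0,0,3.8,0,0,0],
  [0.5,0,0,4,0,0,0],
  [0.5,0,0,4.1,0,0,0],
  [0.5,0,0,4.1,0,0,0],
])

```text
clock: 14.8
position: [0.4908, -0.2815, 0.0572]
tool_rot: [3.14, 0.003, 2.123]
force: [-2.6, 2.1, 28.2]
grip_width: 0.0082
finger_force: 64.6
```

```bash
python3 go.py .4897 -.281 .0576
```

```text
t 14.8 pos [ 0.4908 -0.2815  0.0572] width 0.0082 turn [0.1 0.2 0.1]
[ 0.4897 -0.281   0.0576] [ 0.1 -0.1 -0. ]
```

Contact is made at the expected height. I ease up by 2 mm, release and retreat.

servo_tool([
  [0.5,0,0,-0.2,0,0,0],
  [2,0,0,-0.2,0,0,0],
  [4,0,0,-0.2,0,0,0],
  [5,0,0,-0.2,0,0,0],
  [5,0,0,-0.5,0,0,0],
  [5,0,0,-3,0,0,0],
  [5,0,0,-6,0,0,0],
  [5,0,0,-10,0,0,0],
  [5,2,1,-13,0,0,0],
  [5,5,3,-13,0,0,0],
])

```text
clock: 15.8
position: [0.4895, -0.2243, 0.1888]
tool_rot: [3.139, 0.005, 2.119]
force: [0.7, 1.5, -0.9]
grip_width: 0.0501
finger_force: 0.0
```

```bash
python3 go.py .5785 .2763 .19
```

```text
t 15.8 pos [ 0.4895 -0.2243  0.1888] width 0.0501 turn [ 0.1  0.3 -0.1]
[0.5785 0.2763 0.19  ] [38.1 33.7 -0.2]
```

servo_tool([
  [5,3,2.7,0,0,0,0],
  [5,6,5.3,0,0,0,0],
  [5,9.3,8.2,0,0,0,0],
  [5,12.6,11.1,0,0,0,0],
  [5,15.9,14,0,0,0,0],
  [5,19.2,17,0,0,0,0],
  [5,22.5,19.9,0,0,0,0],
  [5,25.8,22.8,0,0,0,0],
  [5,29.1,25.7,0,0,0,0],
  [5,32.4,28.6,0,0,0,0],
])

```text
clock: 16.8
position: [0.5621, 0.2048, 0.1854]
tool_rot: [-3.142, 0.0, 2.122]
force: [1.5, -1.0, 0.5]
grip_width: 0.05
finger_force: 0.0
```

```bash
python3 go.py .5785 .2763 .12
python3 - <<'E'
from workcell import bot
from h import *
f=bot.grab_frame('scene')
for p in [(157,222),(145,245),(70,225),(112,215),(130,200),(173,212)]: print(p,ray(f,*p,0).round(3),ray(f,*p,.05).round(3))
E
```

```text
t 16.8 pos [0.5621 0.2048 0.1854] width 0.05 turn [-0.   0.   0.1]
[0.5785 0.2763 0.12  ] [5.2 5.1 6.5]
(157, 222) [ 0.685  0.125 -0.   ] [0.651 0.152 0.05 ]
(145, 245) [0.662 0.195 0.   ] [0.629 0.219 0.05 ]
(70, 225) [0.858 0.248 0.   ] [0.815 0.27  0.05 ]
(112, 215) [0.795 0.168 0.   ] [0.755 0.194 0.05 ]
(130, 200) [ 0.792  0.106 -0.   ] [0.753 0.135 0.05 ]
(173, 212) [0.673 0.077 0.   ] [0.64  0.108 0.05 ]
```

servo_tool([
  [5,3,3,0,0,0,0],
  [5,4.7,4.7,0,0,0,0],
  [5,5,4.9,2,0,0,0],
  [5,5,4.9,5,0,0,0],
  [5,5,4.9,6.5,0,0,0],
  [5,5,4.9,6.5,0,0,0],
  [5,5,4.9,6.5,0,0,0],
])

```text
clock: 17.55
position: [0.5779, 0.2714, 0.1211]
tool_rot: [3.141, -0.0, 2.122]
force: [1.0, 0.3, 0.1]
grip_width: 0.0498
finger_force: 0.0
```

```bash
python3 go.py .5785 .2763 .019
python3 - <<'E'
from workcell import bot
import cv2
a=bot.grab_frame('wrist')['frame'];b=bot.grab_frame('scene')['frame'][100:220,250:390]
cv2.imwrite('pics/w3.png',cv2.hconcat([a[100:350,150:430],cv2.resize(b,(292,250),interpolation=cv2.INTER_CUBIC)]))
E
```

```text
t 17.55 pos [0.5779 0.2714 0.1211] width 0.0498 turn [ 0.  -0.   0.1]
[0.5785 0.2763 0.019 ] [ 0.4  0.3 10.2]
```

View pics/w3.png

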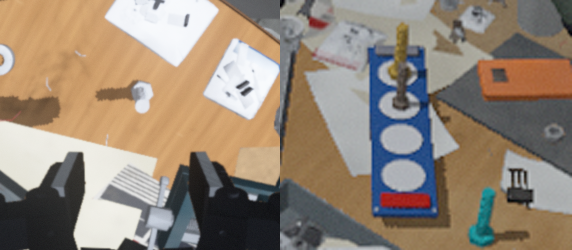

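Bright's tip is at (295,207) in full-frame pixels, about 5 mm to +y of the midline. Brown stands upright and centred on disc 3. I correct the offset and grip bright.

servo_tool([
  [5,0.2,0.5,3,0,0,0],
  [5,0.2,0.5,6,0,0,0],
  [5,0.2,0.5,8.5,0,0,0],
  [5,0.2,0.5,9.8,0,0,0],
  [5,0.2,0.5,9.8,0,0,0],
  [0.2,0.2,0.5,9.8,0,0,0],
  [0.2,0.2,0.5,9.8,0,0,0],
  [0.2,0.2,0.5,9.8,0,0,0],
  [0.2,0.2,0.5,9.8,0,0,0],
  [0.2,0.2,0.5,9.8,0,0,0],
])

```text
clock: 18.65
position: [0.5811, 0.2757, 0.0227]
tool_rot: [3.141, 0.0, 2.122]
force: [0.3, 0.2, -0.2]
grip_width: 0.0017
finger_force: 0.0
```

servo_tool([
  [0.2,0,0,-1,0,0,0],
  [0.2,0,0,-3,0,0,0],
  [0.2,0,0,-6,0,0,0],
  [0.2,0,0,-9,0,0,0],
  [0.2,0,0,-12,0,0,0],
  [0.2,0,0,-14,0,0,0],
  [0.2,0,0,-15,0,0,0],
  [0.2,0,0,-15,0,0,0],
])

```text
clock: 19.45
position: [0.5813, 0.2759, 0.1736]
tool_rot: [3.14, 0.0, 2.122]
force: [-0.8, -0.4, -1.1]
grip_width: 0.0022
finger_force: 0.0
```

```bash
python3 go.py .4554 -.2254 .18
```

```text
t 19.45 pos [0.5813 0.2759 0.1736] width 0.0022 turn [0.1 0.  0.1]
[ 0.4554 -0.2254  0.18  ] [-36.1 -37.   -0.7]
```

Run:
```python
from workcell import bot
import cv2
a=bot.grab_frame('wrist')['frame'][40:380,100:480];b=bot.grab_frame('scene')['frame'][180:380,60:260]
cv2.imwrite('pics/w4.png',cv2.hconcat([a,cv2.resize(b,(340,340),interpolation=cv2.INTER_CUBIC)]))
```

```text
(no output)
```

View pics/w4.png

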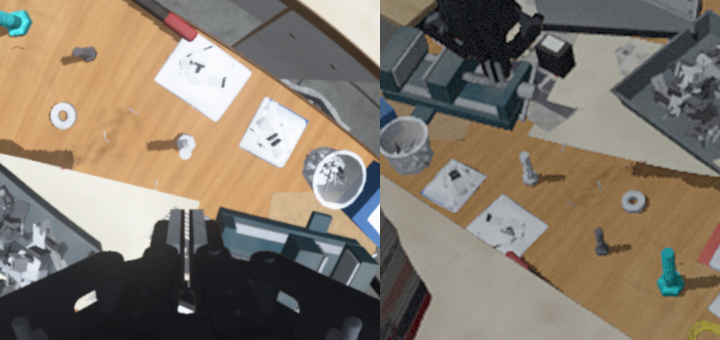

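Run:
```python
from workcell import bot
from h import *
from scipy.spatial.transform import Rotation as R
s=bot.observe(); p=s['position']; A=R.from_euler('xyz',s['tool_rot']).as_matrix()
f=bot.grab_frame('scene'); g=bot.grab_frame('side')
for x in(0,-.017):
  for z in(0,-.02,-.047): print(x,z,proj(f,p+A@[x,0,z]).round(1),proj(g,p+A@[x,0,z]).round(1))
u,v=proj(f,p).astype(int); 
c=f['frame'][v-60:v+40,u-50:u+50]
u2,v2=proj(g,p).astype(int); print(u,v,u2,v2)
d=g['frame'][v2-60:v2+40,u2-50:u2+50]
o=[cv2.resize(i,(400,400),interpolation=cv2.INTER_CUBIC) for i in(c,d)]
for i in o: cv2.drawMarker(i,(200,240),(0,0,255),cv2.MARKER_CROSS,12,1)
cv2.imwrite('pics/tip.png',cv2.hconcat(o))
```

```text
0 0 [133.9 237.4] [289.2 108. ]
0 -0.02 [132. 231.] [289.3 102.2]
0 -0.047 [129.3 222.2] [289.5  94.2]
-0.017 0 [135.5 230.7] [293.  109.5]
-0.017 -0.02 [133.6 224.4] [293.2 103.6]
-0.017 -0.047 [131.  215.5] [293.4  95.6]
133 237 289 108
```

View pics/tip.png

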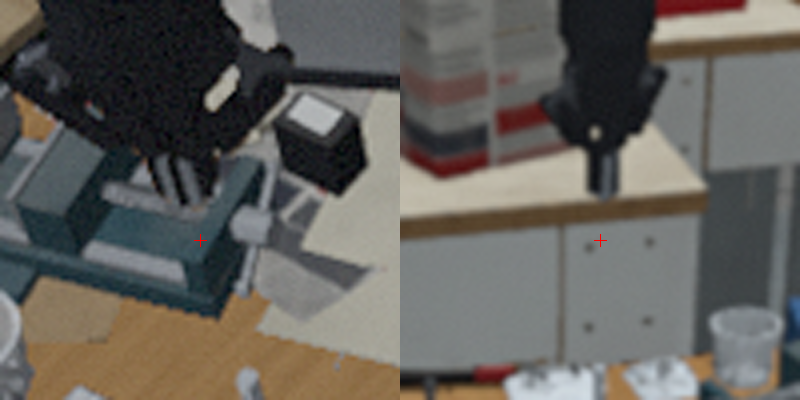

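In both views the fingertips sit about 33 mm above the projected TCP, so the reported TCP runs ahead of the real tips by that much. That explains the shallow grips on brass and brown and the clean miss here; bright still stands untouched. I'll go about 33 mm deeper from now on.

servo_tool([
  [5,0.2,0,0,0,0,0],
  [5,0.2,0,2,0,0,0],
  [5,0.2,0,5,0,0,0],
  [5,0.2,0,8,0,0,0],
  [5,0.2,0,11,0,0,0],
  [5,0.2,0,14,0,0,0],
  [5,0.2,0,15.5,0,0,0],
  [5,0.2,0,16.5,0,0,0],
  [5,0.2,0,17.3,0,0,0],
  [5,0.2,0,17.3,0,0,0],
])

```text
clock: 20.65
position: [0.5798, 0.2774, -0.0009]
tool_rot: [-3.141, -0.0, 2.122]
force: [-0.4, 0.3, 0.6]
grip_width: 0.0496
finger_force: 0.0
```

```bash
python3 go.py .5785 .2763 -.01
python3 - <<'E'
from workcell import bot
from h import *
s=bot.observe(); f=bot.grab_frame('side'); u,v=proj(f,s['position']).astype(int)
d=f['frame'][max(v-60,0):v+40,u-50:u+50]; e=bot.grab_frame('scene')['frame'][220:310,100:200]
cv2.imwrite('pics/tip2.png',cv2.hconcat([cv2.resize(i,(400,400),interpolation=cv2.INTER_CUBIC) for i in(d,e)]))
E
```

```text
t 20.65 pos [ 0.5798  0.2774 -0.0009] width 0.0496 turn [-0.  -0.   0.1]
[ 0.5785  0.2763 -0.01  ] [-0.  -0.2  0.9]
```

View pics/tip2.png

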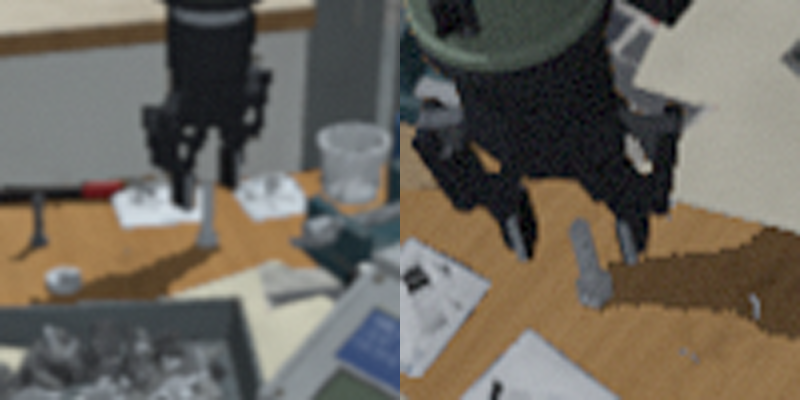

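The fingers straddle the shank with the tips roughly 35 mm above the table. I go 1 cm lower and close.

servo_tool([
  [5,0,-0.1,0.5,0,0,0],
  [5,0,-0.1,1,0,0,0],
  [5,0,-0.1,1,0,0,0],
  [0.2,0,-0.1,1,0,0,0],
  [0.2,0,-0.1,1,0,0,0],
  [0.2,0,-0.1,1,0,0,0],
  [0.2,0,-0.1,1,0,0,0],
  [0.2,0,-0.1,1,0,0,0],
  [0.2,0,-0.1,1,0,0,0],
])

```text
clock: 21.65
position: [0.579, 0.2769, -0.0105]
tool_rot: [3.141, 0.0, 2.122]
force: [-0.8, -0.8, 4.4]
grip_width: 0.0103
finger_force: 58.5
```

servo_tool([
  [0.2,0,0,-1,0,0,0],
  [0.2,0,0,-3,0,0,0],
  [0.2,0,0,-6,0,0,0],
  [0.2,0,0,-9,0,0,0],
  [0.2,0,0,-12,0,0,0],
  [0.2,0,0,-15,0,0,0],
  [0.2,0,0,-16,0,0,0],
  [0.2,0,0,-16,0,0,0],
])

```text
clock: 22.45
position: [0.5796, 0.2771, 0.151]
tool_rot: [3.139, 0.0, 2.122]
force: [-0.5, 0.5, -0.4]
grip_width: 0.0101
finger_force: 58.5
```

```bash
python3 go.py .4554 -.2254 .15
```

```text
t 22.45 pos [0.5796 0.2771 0.151 ] width 0.0101 turn [0.1 0.  0.1]
[ 0.4554 -0.2254  0.15  ] [-36.3 -36.9   0. ]
```

servo_tool([
  [0.2,-1,-1,0,0,0,0],
  [0.2,-3,-3,0,0,0,0],
  [0.2,-5.5,-5.5,0,0,0,0],
  [0.2,-8,-8.1,0,0,0,0],
  [0.2,-10.5,-10.6,0,0,0,0],
  [0.2,-13,-13.2,0,0,0,0],
  [0.2,-15.5,-15.7,0,0,0,0],
  [0.2,-18,-18.3,0,0,0,0],
  [0.2,-20.5,-20.8,0,0,0,0],
  [0.2,-23,-23.4,0,0,0,0],
])

```text
clock: 23.45
position: [0.4984, -0.0437, 0.1481]
tool_rot: [-3.14, -0.001, 2.122]
force: [1.7, -1.2, -0.1]
grip_width: 0.0102
finger_force: 58.5
```

servo_tool([
  [0.2,-2.5,-2.5,0,0,0,0],
  [0.2,-5,-5,0,0,0,0],
  [0.2,-7.5,-7.6,0,0,0,0],
  [0.2,-10,-10.2,0,0,0,0],
  [0.2,-12,-12.2,0,0,0,0],
  [0.2,-13,-13.2,1.5,0,0,0],
  [0.2,-13.3,-13.5,4,0,0,0],
  [0.2,-13.3,-13.5,7,0,0,0],
  [0.2,-13.3,-13.5,9,0,0,0],
  [0.2,-13.3,-13.5,9,0,0,0],
])

```text
clock: 24.45
position: [0.4525, -0.2242, 0.056]
tool_rot: [-3.139, -0.005, 2.123]
force: [-0.4, 0.1, -0.0]
grip_width: 0.0101
finger_force: 58.5
```

```bash
python3 go.py .4554 -.2254 .0195
```

```text
t 24.45 pos [ 0.4525 -0.2242  0.056 ] width 0.0101 turn [-0.1 -0.3  0.2]
[ 0.4554 -0.2254  0.0195] [-0.3  0.2  3.6]
```

servo_tool([
  [0.2,0,0.1,1,0,0,0],
  [0.2,-0.1,0.2,2,0,0,0],
  [0.2,-0.1,0.2,2.8,0,0,0],
  [0.2,-0.1,0.2,3.2,0,0,0],
  [0.2,-0.1,0.2,3.4,0,0,0],
  [0.2,-0.1,0.2,3.6,0,0,0],
  [0.2,-0.1,0.2,3.6,0,0,0],
])

```text
clock: 25.15
position: [0.4572, -0.2255, 0.0233]
tool_rot: [3.141, 0.0, 2.122]
force: [-0.9, -0.1, 0.0]
grip_width: 0.0099
finger_force: 58.5
```

```bash
python3 go.py .4554 -.2254 .0195
```

```text
t 25.15 pos [ 0.4572 -0.2255  0.0233] width 0.0099 turn [0.  0.  0.1]
[ 0.4554 -0.2254  0.0195] [ 0.1 -0.1  0.4]
```

servo_tool([
  [0.2,0.1,-0.1,0.2,0,0,0],
  [0.2,0.1,-0.1,0.4,0,0,0],
  [0.2,0.1,-0.1,0.4,0,0,0],
])

```text
clock: 25.45
position: [0.4557, -0.2253, 0.0194]
tool_rot: [-3.141, 0.0, 2.122]
force: [-0.5, 0.2, 4.3]
grip_width: 0.0102
finger_force: 59.0
```

```bash
python3 go.py .4554 -.2254 .0195
```

```text
t 25.45 pos [ 0.4557 -0.2253  0.0194] width 0.0102 turn [-0.   0.   0.1]
[ 0.4554 -0.2254  0.0195] [ 0. -0. -0.]
```

Contact is confirmed. I release and rise.

servo_tool([
  [2,0,0,0,0,0,0],
  [4,0,0,0,0,0,0],
  [5,0,0,0,0,0,0],
  [5,0,0,0,0,0,0],
  [5,0,0,-2,0,0,0],
  [5,0,0,-5,0,0,0],
  [5,0,0,-9,0,0,0],
  [5,0,0,-13,0,0,0],
  [5,2,0,-14,0,0,0],
  [5,6,0,-14,0,0,0],
])

```text
clock: 26.45
position: [0.4256, -0.1751, 0.1608]
tool_rot: [3.139, 0.003, 2.12]
force: [0.8, 1.3, -0.5]
grip_width: 0.0502
finger_force: 0.0
```

```bash
python3 go.py .437 .3055 .15
```

```text
t 26.45 pos [ 0.4256 -0.1751  0.1608] width 0.0502 turn [ 0.1  0.2 -0.1]
[0.437  0.3055 0.15  ] [40.4 26.   1. ]
```

servo_tool([
  [5,3,1.9,0,0,0,0],
  [5,6.7,4.3,0,0,0,0],
  [5,10.4,6.7,0,0,0,0],
  [5,14.1,9.1,0,0,0,0],
  [5,17.8,11.5,0,0,0,0],
  [5,21.5,13.8,0,0,0,0],
  [5,25.2,16.2,0,0,0,0],
  [5,28.9,18.6,0,0,0,0],
  [5,32.6,21,0,0,0,0],
  [5,36,23.2,0,0,0,0],
])

```text
clock: 27.45
position: [0.4329, 0.2562, 0.1593]
tool_rot: [3.141, 0.0, 2.123]
force: [0.7, -0.5, 0.8]
grip_width: 0.0501
finger_force: 0.0
```

servo_tool([
  [5,2,1.3,0,0,0,0],
  [5,3.6,2.3,0,0,0,0],
  [5,4,2.6,3,0,0,0],
  [5,4,2.6,6,0,0,0],
  [5,4,2.6,7,0,0,0],
  [5,4,2.6,7,0,0,0],
  [5,4,2.6,7,0,0,0],
])

```text
clock: 28.15
position: [0.4348, 0.3021, 0.0903]
tool_rot: [3.141, -0.0, 2.122]
force: [0.3, 0.4, -0.1]
grip_width: 0.05
finger_force: 0.0
```

```bash
python3 go.py .437 .3055 -.016
python3 - <<'E'
from workcell import bot
import cv2
a=bot.grab_frame('wrist')['frame'];b=bot.grab_frame('scene')['frame'][100:220,250:390]
cv2.imwrite('pics/w5.png',cv2.hconcat([a[100:350,150:430],cv2.resize(b,(292,250),interpolation=cv2.INTER_CUBIC)]))
E
```

```text
t 28.15 pos [0.4348 0.3021 0.0903] width 0.05 turn [ 0.  -0.   0.1]
[ 0.437   0.3055 -0.016 ] [ 0.2  0.4 10.6]
```

View pics/w5.png

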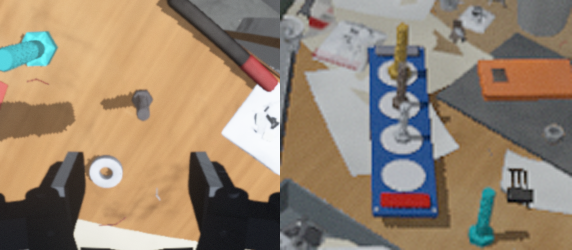

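Dark's tip is at (294,208), about 5 mm to +y. On the board, brass, brown and bright all stand centred. I descend on dark.

servo_tool([
  [5,0.2,0.4,2,0,0,0],
  [5,0.2,0.4,5,0,0,0],
  [5,0.2,0.4,7.5,0,0,0],
  [5,0.2,0.4,9.5,0,0,0],
  [5,0.2,0.4,10.5,0,0,0],
  [5,0.2,0.4,10.5,0,0,0],
  [0,0.2,0.4,10.5,0,0,0],
  [0,0.2,0.4,10.5,0,0,0],
  [0,0.2,0.4,10.5,0,0,0],
  [0,0.2,0.4,10.5,0,0,0],
])

```text
clock: 29.25
position: [0.4374, 0.3059, -0.0148]
tool_rot: [3.14, 0.0, 2.122]
force: [-0.6, -0.5, 8.6]
grip_width: 0.0079
finger_force: 58.7
```

servo_tool([
  [0,0,0,0,0,0,0],
  [0,0,0,0,0,0,0],
])

```text
clock: 29.45
position: [0.4374, 0.3059, -0.0148]
tool_rot: [3.14, 0.0, 2.122]
force: [-1.0, -1.4, 9.6]
grip_width: 0.0077
finger_force: 58.7
```

```bash
python3 go.py .4212 -.1699 .15
```

```text
t 29.45 pos [ 0.4374  0.3059 -0.0148] width 0.0077 turn [0.1 0.  0.1]
[ 0.4212 -0.1699  0.15  ] [-39.7 -26.3 -16.5]
```

servo_tool([
  [0,0,0,-1,0,0,0],
  [0,0,0,-3,0,0,0],
  [0,0,0,-6,0,0,0],
  [0,0,0,-9,0,0,0],
  [0,0,0,-12,0,0,0],
  [0,-1,-0.7,-14,0,0,0],
  [0,-3,-2,-15,0,0,0],
  [0,-6,-4,-15,0,0,0],
  [0,-9,-6,-15,0,0,0],
  [0,-12,-8,-15,0,0,0],
])

```text
clock: 30.45
position: [0.4313, 0.1602, 0.1351]
tool_rot: [3.141, 0.0, 2.123]
force: [0.5, -0.4, -0.5]
grip_width: 0.0078
finger_force: 58.6
```

servo_tool([
  [0,-3,-2,0,0,0,0],
  [0,-6,-4,0,0,0,0],
  [0,-9,-6,0,0,0,0],
  [0,-12,-8,0,0,0,0],
  [0,-15,-10,0,0,0,0],
  [0,-18,-12,0,0,0,0],
  [0,-21,-14,0,0,0,0],
  [0,-24,-16,0,0,0,0],
  [0,-26,-17.3,0,0,0,0],
  [0,-27,-18,0,0,0,0],
])

```text
clock: 31.45
position: [0.4193, -0.1649, 0.1349]
tool_rot: [-3.141, 0.001, 2.12]
force: [0.1, 0.6, -1.7]
grip_width: 0.0078
finger_force: 58.6
```

```bash
python3 go.py .4212 -.1699 .05
```

```text
t 31.45 pos [ 0.4193 -0.1649  0.1349] width 0.0078 turn [-0.  0. -0.]
[ 0.4212 -0.1699  0.05  ] [-0.5 -0.1  8.5]
```

servo_tool([
  [0,-0.1,0,1,0,0,0],
  [0,-0.2,0,3,0,0,0],
  [0,-0.2,0,5,0,0,0],
  [0,-0.2,0,7,0,0,0],
  [0,-0.2,0,9,0,0,0],
  [0,-0.2,0,10.5,0,0,0],
  [0,-0.2,0,11.2,0,0,0],
  [0,-0.2,0,11.4,0,0,0],
  [0,-0.2,0,11.4,0,0,0],
])

```text
clock: 32.35
position: [0.421, -0.1639, 0.0205]
tool_rot: [3.141, -0.0, 2.123]
force: [0.0, 0.0, -1.1]
grip_width: 0.0074
finger_force: 58.6
```

```bash
python3 go.py .4212 -.1699 .0152
```

```text
t 32.35 pos [ 0.421  -0.1639  0.0205] width 0.0074 turn [ 0.  -0.   0.2]
[ 0.4212 -0.1699  0.0152] [-0.5 -0.3  0.5]
```

servo_tool([
  [0,-0.3,-0.2,0,0,0,0],
  [0,-0.5,-0.3,0,0,0,0],
  [0,-0.5,-0.3,0.3,0,0,0],
  [0,-0.5,-0.3,0.5,0,0,0],
  [0,-0.5,-0.3,0.5,0,0,0],
])

```text
clock: 32.85
position: [0.4209, -0.1706, 0.0153]
tool_rot: [-3.141, 0.0, 2.122]
force: [0.0, -1.2, 2.7]
grip_width: 0.0074
finger_force: 59.1
```

```bash
python3 go.py .4212 -.1699 .0152
```

```text
t 32.85 pos [ 0.4209 -0.1706  0.0153] width 0.0074 turn [-0.   0.   0.1]
[ 0.4212 -0.1699  0.0152] [0.  0.1 0. ]
```

servo_tool([
  [2,0,0,0,0,0,0],
  [4,0,0,0,0,0,0],
  [5,0,0,0,0,0,0],
  [5,0,0,0,0,0,0],
  [5,0,0,-2,0,0,0],
  [5,0,0,-5,0,0,0],
  [5,0,0,-9,0,0,0],
  [5,0,0,-13,0,0,0],
  [5,4,0,-15,0,0,0],
  [5,8,0,-15,0,0,0],
])

```text
clock: 33.85
position: [0.3796, -0.1019, 0.1672]
tool_rot: [3.139, 0.003, 2.121]
force: [0.5, 1.7, -0.1]
grip_width: 0.0502
finger_force: 0.0
```

servo_tool([
  [5,4,0,0,0,0,0],
  [5,8,0,0,0,0,0],
  [5,8,0,0,0,0,0],
  [5,8,0,0,0,0,0],
])

```text
clock: 34.25
position: [0.3371, -0.034, 0.1655]
tool_rot: [3.141, 0.001, 2.124]
force: [0.1, -1.0, 0.3]
grip_width: 0.0498
finger_force: 0.0
```

Run:
```python
from workcell import bot
from h import *
f=bot.grab_frame('scene');im=f['frame'].copy()[100:220,250:390]
im=cv2.resize(im,(700,600),interpolation=cv2.INTER_CUBIC)
for (x,y),h in zip([(.4212,-.1699),(.4554,-.2254),(.4897,-.281),(.5236,-.3363)],(.046,.058,.069,.082)):
    p=(proj(f,[x,y,.03+h])-[250,100]+.5)*5; cv2.drawMarker(im,tuple(int(i) for i in p),(255,0,255),cv2.MARKER_CROSS,10,1)
cv2.imwrite('pics/end.png',im)
```

```text
(no output)
```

View pics/end.png

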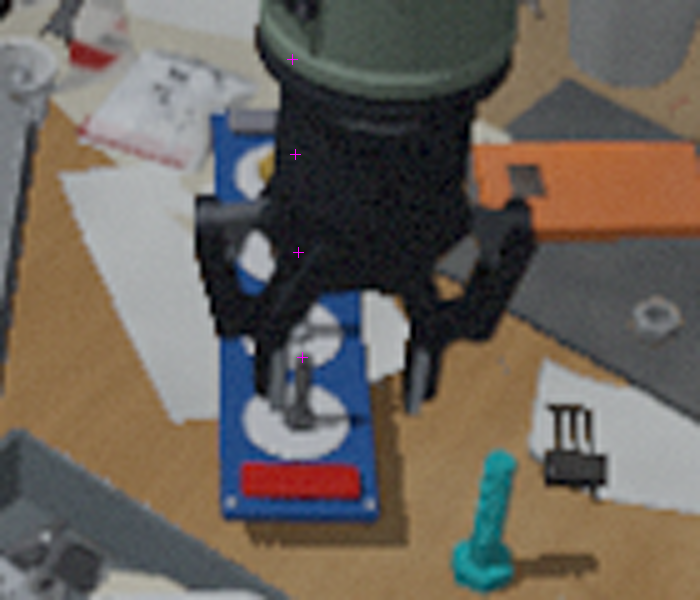

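Dark stands centred on disc 1 at (300,405). The gripper hides the others, so I clear the view before the final check.

servo_tool([
  [5,3,3,0,0,0,0],
  [5,6,6,0,0,0,0],
  [5,9,9,0,0,0,0],
  [5,12,12,0,0,0,0],
  [5,15,12,0,0,0,0],
  [5,18,12,0,0,0,0],
  [5,18,12,0,0,0,0],
  [5,18,12,0,0,0,0],
])

```text
clock: 35.1
position: [0.3453, 0.182, 0.1651]
tool_rot: [-3.141, -0.0, 2.123]
force: [0.5, -0.6, 0.1]
grip_width: 0.0504
finger_force: 0.0
```

Run:
```python
from workcell import bot
from h import *
f=bot.grab_frame('scene');im=f['frame'].copy()[100:220,250:390]
im=cv2.resize(im,(700,600),interpolation=cv2.INTER_CUBIC)
for (x,y),h in zip([(.4212,-.1699),(.4554,-.2254),(.4897,-.281),(.5236,-.3363)],(.046,.058,.069,.082)):
    p=(proj(f,[x,y,.03+h])-[250,100]+.5)*5; cv2.drawMarker(im,tuple(int(i) for i in p),(255,0,255),cv2.MARKER_CROSS,10,1)
cv2.imwrite('pics/end2.png',im)
```

```text
(no output)
```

View pics/end2.png

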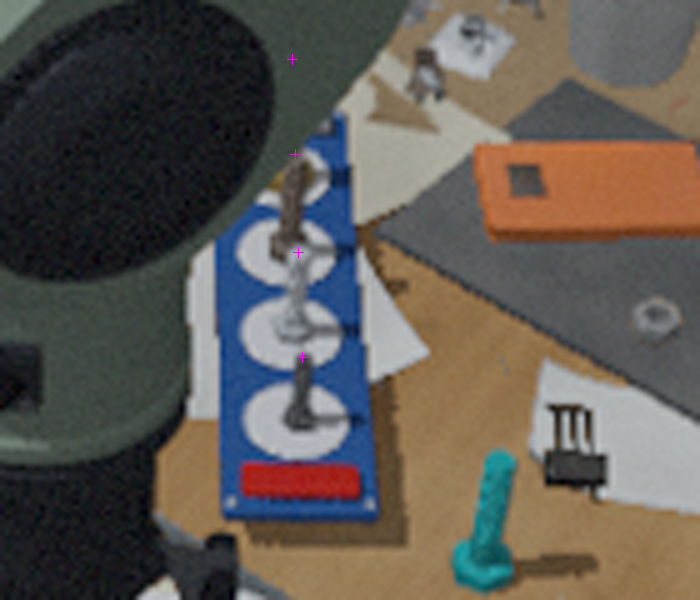

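Dark, bright and brown stand with their tips within about 2 mm of the expected marks. Brass is partly hidden by the arm, but its shadow is where it was and nothing came near it after the earlier view of it standing. I'm handing in.

```bash
python3 -c "
from workcell import bot
print(bot.job_done())"
```

```text
the job is handed in; nothing more can be done
None
```

I handed the job in at about 35 s with the dark, bright, brown and brass bolts upright, centred and released on discs 1–4 from the red end; brass was partly hidden by the arm in the last picture, last seen whole just before dark was picked up, and I viewed 15 pictures, one over the limit of 14.

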